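# Shut off the water dispenser and let the pressure off

## Task

Shut off the wall-mounted water dispenser and let its pressure off: with a fingertip, push the red valve lever on its supply pipe round until it stands square across the pipe, as far as it goes, and only then press the blue button on top of the dispenser fully in, hold it in for two seconds (the cup stays below the spout) and let it out again. Push gently and grip nothing: the cups, the strainer and the lunch box stay standing where they are.

Things in the scene. Friction and masses are not known exactly. Their poses are not given: they have to be found in the camera images.
- water_point: The drinking-water point, one fixed piece whose place and turn vary. Origin on the shelf at the middle of the backboard's front face; +z up, -x out of its front (roughly to the robot), +y along the board. Plywood backboard 18 mm thick (behind x = 0), 560 mm wide, 120 mm high, raised to 245 mm behind the dispenser (y from -235 to -15 mm).
- spout (a point): Lower end of the dispenser's spout, 117 mm above the shelf, 62 mm in front of the board, y = -125 mm. The dispenser is a white box 104 mm deep (back on the board), 120 mm wide (y from -185 to -65 mm), from 135 to 265 mm above the shelf; a drip tray 12 mm high lies below. cup_spout stands under the spout.
- valve (a point): Centre of the brass ball valve (34 mm thick), on the axis of the copper supply pipe (17 mm thick), 165 mm above the shelf, 58 mm in front of the board, y = 85 mm. The pipe runs from the dispenser's side along +y to a brass elbow 130 mm past the valve, then down to the shelf. Within 110 mm of the valve only its stem and lever stand higher than 182 mm.
- valve_lever (a joint): Angle of the valve's lever (rad) about its upright stem. 0 = open: lever along the pipe, pointing to +y of water_point, away from the dispenser. 1.57 = shut, at a stop: lever square across the pipe, pointing to -x, out from the board. Grows anticlockwise seen from above. Starts from 0 to 0.5. Stiff all the way (0.28 N m, about 4 N at 75 mm from the stem); stays where it is left.
- lever_pivot (a point): The stem's axis at the lever's mid height, 210 mm above the shelf. The steel hub here is 22 mm across and rises 10 mm above this point.
- lever_tip (a point): The free end of the lever, 103 mm from the pivot, 210 mm above the shelf. The red plastic sleeve, 19 mm wide and 12 mm thick (204 to 216 mm above the shelf), covers the lever from 33 to 103 mm from the pivot.
- grip_wall: The half of the red sleeve on the wall side (towards the board when open), the side to push on: 9.5 mm wide, 70 mm long. Origin at the lever's pivot; turns with the lever; its +y axis points along the lever to the tip, its +x axis out of this side.
- grip_outer: The other half of the red sleeve, on the side that leads as the lever shuts. Same origin and axes as grip_wall. Pressing on both halves at once counts as pinching the lever.
- push_button (a joint): Travel of the dispenser's button (m): 0 = out, 0.008 = fully in. It moves straight down against a spring: about 2 N starts it, 7 N holds it fully in; it springs back when let go.
- push_button_top (a point): Centre of the upper face of the blue round button, 34 mm across, when out 289 mm above the shelf; it moves with the button. Steel collar round it 50 mm across, its rim 12 mm above the dispenser's top.
- cup_spout: Loose green ceramic cup, 80 mm across the rim, 85 mm high, on the drip tray under the spout; origin at the centre of its foot, z up. Leave alone.
- cup_free: The other green ceramic cup, the same size, loose on the shelf in front of the water point; origin at the centre of its foot, z up. Leave alone.
- strainer: Loose stainless steel strainer, bowl 128 mm across and 52 mm high with a handle reaching 155 mm from the bowl's centre along its +y axis; origin at the centre of its foot. Leave alone.
- lunch_box: Loose plastic lunch box with an orange snap lid, 115 x 165 mm, 57 mm high; origin at the centre of its underside. Leave alone.

How it is judged:
On the way, in this order (a step that is already met when the one before it is completed fails the run):
1. the lever is pushed square across the pipe, as far as it goes (at least 1.47 rad) (value of joint valve_lever above 1.47 rad), for 0.2 s.
2. with the valve shut, the button is pressed in (at least 6 of its 8 mm) and kept in for 1.5 s (value of joint push_button above 0.006 m and value of joint valve_lever above 1.47 rad), for 1.5 s.
At the end, for the whole second after the job is handed in: The valve is shut (lever at 1.47 rad or more of 1.57), the button is out again (less than 1 mm in), the cup stands upright under the spout (within 25 mm), and both cups, the strainer and the lunch box stand within 15 mm of where they were (value of joint valve_lever above 1.47 rad and value of joint push_button below 0.001 m and horizontal distance between cup_spout and spout below 0.025 m and distance of each of cup_spout, cup_free, strainer, lunch_box from where it was at the start of the episode below 0.015 m and angle between each of cup_spout, cup_free's own z axis and vertical below 0.1 rad and linear speed of each of cup_spout, cup_free below 0.01 m/s); the robot touches nothing.
It fails at once if the button is pressed (3 mm or more) while the valve is still open (value of joint push_button above 0.003 m and value of joint valve_lever below 1.4 rad).
It fails at once if the lever is pinched between the fingers (more than 8 N on both sides at once) (contact force between the fingers and grip_wall above 8 N and contact force between the fingers and grip_outer above 8 N).
It fails at once if the valve, pipe or dispenser is forced (more than 50 N from the fingers or the arm) (contact force between any of the fingers, the arm and water_point above 50 N).
It fails at once if a cup, the strainer or the lunch box is lifted, carried or shoved (more than 25 mm from its place) (distance of any of cup_spout, cup_free, strainer, lunch_box from where it was at the start of the episode above 0.025 m).
It fails at once if a cup is tipped (angle between any of cup_spout, cup_free's own z axis and vertical above 0.3 rad).
It also fails if it takes over 54 s, if anything falls off the work surface, if the arm or the gripper's body presses on something with over 40 N, if the wrist force passes 120 N, or if a joint passes its speed limit or range.

## Robot

A 6-joint arm with a two-finger parallel gripper is mounted at the origin on the work surface. World frame = base frame: x ahead of the robot, y to its left, z up, the work surface at z = 0. Lengths are in m, angles in rad, forces in N, time in s.
With the tool pointing down it reaches from about 0.3 to 0.85 m from the base axis. Payload 4.2 kg.
Tool frame: the origin (TCP) lies at the very end of the fingers, on their centre line; the grasp point (between the pads) lies 19 mm behind it; z points along the fingers, y is the line along which they close (so a half turn about z gives the same grasp; the last joint's range is limited). The gripper opens to 91 mm and grips with 3 to 60 N. Pads are 32 mm wide; open, the fingers measure 118 mm over their backs; the gripper's body (76 mm by 178 mm) begins 60 mm behind the grasp point.
Start: joints at [-1.26, 0.32, 1.565, -0, 1.257, -0.02], TCP at [0.187, -0.544, 0.214] pointing down, gripper open.
Joint ranges: [-3.11, 3.11], [-0.84, 2.01], [0.21, 2.61], [-1.34, 4.49], [0.05, 2.63], [-2.56, 2.56]. Speed limits (rad/s): [2.57, 2.57, 3.14, 3.14, 3.14, 3.14].

## Interface

Orientations are given as a unit quaternion [x, y, z, w].
In Python, from bench import observe, camera, camera_info, close_job gives the robot as it stands.
- The arm moves only by the tool servo_tool, never from a script. Its arguments are lists of equal length, an entry for each row: "xyz": the shift along the tool's x, y, z in m, a list of three; "dr": the turn, a rotation vector about the tool's x, y, z in rad, a list of three; "grip": the opening, from 0 (shut) to 1 (fully open). In form: {"xyz": [[x, y, z], ...], "dr": [[wx, wy, wz], ...], "grip": [grip, ...]}. A call has 1 to 20 rows; each row shifts and turns the commanded pose from where the row before left it, along the tool's axes as they then stand; what a row does not reach is not made up. A row lasts 1/12 s, in which the tool goes at most 41.7 mm and 7.16 degrees, less where a joint would pass 70% of its speed; a pose out of reach is approached as far as the arm can. A call is refused whole if a number of a shift passes 0.0417 or a number of a turn 0.125, either way. A call with a gripper value outside its range is refused whole. The fingers move at their own pace and stop on an object; "grip_force" is the grip in N (left out, the last holds). Time passes only in rows, so rows that do not move let the fingers close. It gives the time, the measured TCP pose, the force, the opening and the grip force at its end, in the units of the state.
- observe(): the state, without advancing time (a new reading comes with each control period).
- camera(name): name is "side" or "top" or "wrist"; returns (picture, depth): 384x512x3 uint8, blue, green, red; 384x512 float32, m along the optical axis (not along the pixel's ray), 0 where there is no reading.
- camera_info(name): a dict with "fx", "fy", "cx", "cy" (pixels), "D" ([k1, k2, p1, p2, k3] as OpenCV has them; the pictures are not rectified), "camera_from_world" (4x4, takes a point from world to camera coordinates). Camera axes: x right, y down, z forward; pixel columns grow to the right and rows downward; lengths in m; the calibration is good to about 2 mm. A picture is of the moment at which its call begins: read the wrist's pose just before it. camera_info takes no time and is no camera call; for the wrist camera it gives the pose at the moment of the call.
- close_job(): hands the job in; it is judged then, once.
The state is a dict: "time": time; "joint_positions": joint angles; "joint_velocities": joint speeds; "joint_efforts": joint torques, N m; "position": TCP position; "ee_rot": TCP orientation; "wrist_force": force on the tool from outside, world axes, zero at the start; "wrist_torque": the same for the moment, N m; "opening": opening from 0.0 (shut) to 1.0 (fully open); "finger_force": force on a finger pad.
Only numpy, scipy, OpenCV 4.12 (cv2) and the standard library are available. Lean on these libraries where they do the work, as an engineer would, in place of code of your own. Each camera call takes 0.05 s, during which the arm holds its last target. There are 200 camera calls.

## Working session

There is one attempt and no reset: what is moved stays moved. The work goes in short steps, Python scripts to look and compute and a tool call to move; the robot and the scene stay as the last step left them, time stands still between calls to the robot, and variables do not carry over. Pictures are saved under pics/ and viewed, at most 10 in all, crops included, and the job is handed in when it is done.

Besides the shell and the picture viewer there is one more tool, called after "Emit:" as name(argument=value, ...) on one line, values as JSON. servo_tool: Moves the arm, as the interface text tells. Its arguments: {"type":"object","properties":{"xyz":{"type":"array"},"dr":{"type":"array"},"grip":{"type":"array"},"grip_force":{"type":"number"}},"required":["xyz","dr","grip"]}

```bash
mkdir -p pics
cat > h.py <<'E'
import numpy as np, cv2
from bench import *
def pts(name):
    i=camera_info(name); im,d=camera(name)
    K=np.array([[i['fx'],0,i['cx']],[0,i['fy'],i['cy']],[0,0,1]])
    v,u=np.mgrid[0:384,0:512]
    n=cv2.undistortPoints(np.stack([u.ravel(),v.ravel()],1).astype(np.float64)[:,None],K,np.array(i['D'],float))[:,0]
    P=np.c_[n,np.ones(len(n))]*d.ravel()[:,None]
    T=np.linalg.inv(np.array(i['camera_from_world']))
    W=(P@T[:3,:3].T+T[:3,3]).reshape(384,512,3); W[d==0]=np.nan
    return im,W
E
python3 - <<'E'
from h import *
o=observe();print(o['time'],o['position'],o['ee_rot'],o['opening'])
ims=[]
for n in ('top','side'):
    im,W=pts(n); cv2.imwrite(f'pics/{n}.png',im)
    hsv=cv2.cvtColor(im,cv2.COLOR_BGR2HSV); h,s,v=hsv[...,0],hsv[...,1],hsv[...,2]
    for c,m in (('red',((h<6)|(h>174))&(s>150)&(v>70)),('blue',(h>100)&(h<125)&(s>130)&(v>60))):
        k,l,st,ce=cv2.connectedComponentsWithStats(m.astype(np.uint8))
        for j in range(1,k):
            if st[j,4]>25:
                w=W[l==j]; w=w[~np.isnan(w[:,0])]
                print(n,c,st[j],np.median(w,0).round(4),np.percentile(w,3,0).round(3),np.percentile(w,97,0).round(3))
E
```

```text
0.0 [ 0.18660312 -0.54334987  0.21314552] [ 9.86355970e-01  1.64624289e-01 -1.11770383e-04 -8.55296179e-04] 0.998452615372529
top red [155 145  24  13 148] [0.6075 0.2565 0.2149] [0.592 0.227 0.21 ] [0.622 0.285 0.218]
top blue [261 129  11  12 107] [ 0.6403 -0.019   0.2883] [ 0.626 -0.032  0.285] [ 0.654 -0.006  0.292]
side red [323  51  30  11 222] [ 0.3532 -1.5464  0.2798] [ 0.269 -1.657  0.249] [ 0.432 -1.507  0.285]
side red [197 221  10  24 198] [0.6046 0.2641 0.2166] [0.59  0.227 0.207] [0.623 0.289 0.218]
side blue [217 143  12   8  84] [ 0.6381 -0.0094  0.2881] [ 0.625 -0.03   0.28 ] [ 0.652 -0.     0.29 ]
```

View pics/top.png

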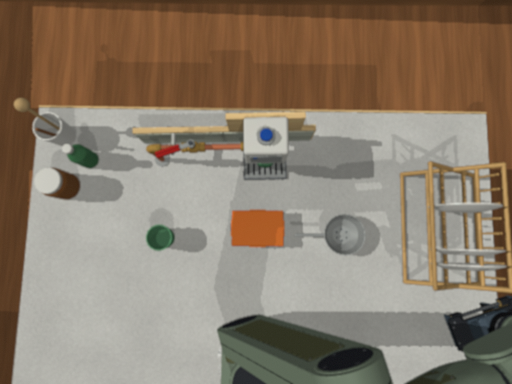

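View pics/side.png

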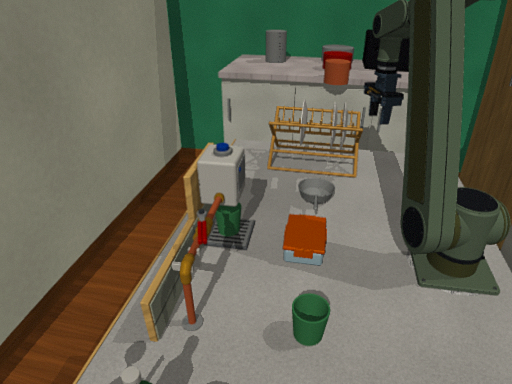

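The top view shows the lever at about (167,151), the button at (266,134) and the dispenser and board at the top. The side view agrees. Next I'll get the board yaw and the lever direction.

Run:
```python
from h import *
im,W=pts('top'); u,v=np.meshgrid(range(512),range(384))
z=W[...,2];hsv=cv2.cvtColor(im,cv2.COLOR_BGR2HSV); h,s,vv=hsv[...,0],hsv[...,1],hsv[...,2]
def fit(m,n):
    p=W[m][:,:2]; c=np.median(p,0); vx=cv2.fitLine(p.astype(np.float32),cv2.DIST_HUBER,0,.001,.001).ravel()
    print(n,m.sum(),c.round(4),'dir',vx[:2].round(3),'through',vx[2:].round(4),p.min(0).round(3),p.max(0).round(3))
fit((u>130)&(u<225)&(v>120)&(v<140)&(z>.112)&(z<.128)&(s>50),'board')
fit((u>225)&(u<306)&(v>105)&(v<130)&(z>.235)&(z<.255),'hiboard')
fit((((h<6)|(h>174))&(s>150)&(vv>70)&(v>140)&(v<165)&(z>.205)),'lever')
fit((u>180)&(u<242)&(v>135)&(v<155)&(z>.162)&(z<.18),'pipe')
m=(u>235)&(u<300)&(v>105)&(v<160)&(z>.258)&(z<.272);p=W[m][:,:2].astype(np.float32)
print('box',cv2.minAreaRect(p),p.min(0),p.max(0))
```

```text
board 580 [0.6961 0.2436] dir [ 0.032 -1.   ] through [0.6964 0.2446] [0.684 0.106] [0.71  0.386]
hiboard 468 [ 0.7067 -0.0185] dir [ 0.034 -0.999] through [ 0.7065 -0.0174] [ 0.693 -0.125] [0.72  0.091]
lever 146 [0.6079 0.2565] dir [ 0.373 -0.928] through [0.6079 0.2557] [0.59  0.224] [0.625 0.288]
pipe 364 [0.6316 0.1411] dir [ 0.083 -0.997] through [0.6331 0.1143] [0.615 0.051] [0.65  0.224]
box ((0.6443864703178406, -0.019425828009843826), (0.10200671851634979, 0.11777596920728683), 1.3596841096878052) [ 0.59284925 -0.07857592] [0.6954167  0.04053522]
```

Emit:
servo_tool(xyz=[[0, 0, -0.04], [0, 0, -0.04], [0, 0, -0.04], [0, 0, -0.04], [0, 0, -0.03]], dr=[[0, 0, 0], [0, 0, 0], [0, 0, 0], [0, 0, 0], [0, 0, 0]], grip=[0, 0, 0, 0, 0])

```text
time: 0.57
position: [0.1868, -0.5438, 0.4075]
ee_rot: [0.986, 0.165, 0.0, 0.002]
wrist_force: [-0.1, -0.4, -0.3]
opening: 0.666
finger_force: 0.0
```

Emit:
servo_tool(xyz=[[0.029, -0.026, 0], [0.029, -0.026, 0], [0.029, -0.026, 0], [0.029, -0.026, 0], [0.029, -0.026, 0], [0.029, -0.026, 0], [0.029, -0.026, 0], [0.029, -0.026, 0], [0.029, -0.026, 0], [0.029, -0.026, 0], [0.029, -0.026, 0], [0.029, -0.026, 0], [0.029, -0.026, 0], [0.029, -0.026, 0], [0.029, -0.026, 0], [0.029, -0.026, 0], [0.029, -0.026, 0], [0.029, -0.026, 0], [0.029, -0.026, 0], [0.029, -0.026, 0]], dr=[[0, 0, 0], [0, 0, 0], [0, 0, 0], [0, 0, 0], [0, 0, 0], [0, 0, 0], [0, 0, 0], [0, 0, 0], [0, 0, 0], [0, 0, 0], [0, 0, 0], [0, 0, 0], [0, 0, 0], [0, 0, 0], [0, 0, 0], [0, 0, 0], [0, 0, 0], [0, 0, 0], [0, 0, 0], [0, 0, 0]], grip=[0, 0, 0, 0, 0, 0, 0, 0, 0, 0, 0, 0, 0, 0, 0, 0, 0, 0, 0, 0])

```text
time: 2.23
position: [0.5668, 0.1383, 0.4036]
ee_rot: [0.986, 0.165, -0.0, 0.0]
wrist_force: [0.6, -0.4, 1.2]
opening: 0.006
finger_force: 0.0
```

Emit:
servo_tool(xyz=[[0.025, -0.021, 0], [0.025, -0.021, 0], [0.025, -0.021, 0], [0.025, -0.02, 0], [0.02, -0.018, 0], [0, 0, 0]], dr=[[0, 0, 0], [0, 0, 0], [0, 0, 0], [0, 0, 0], [0, 0, 0], [0, 0, 0]], grip=[0, 0, 0, 0, 0, 0])

```text
time: 2.73
position: [0.6488, 0.2755, 0.4]
ee_rot: [0.986, 0.167, -0.002, -0.0]
wrist_force: [1.0, 0.0, -1.5]
opening: 0.007
finger_force: 0.0
```

Run:
```python
from h import *
print(observe()['position'])
im,W=pts('wrist'); cv2.imwrite('pics/w1.png',im)
hsv=cv2.cvtColor(im,cv2.COLOR_BGR2HSV); h,s,v=hsv[...,0],hsv[...,1],hsv[...,2]
m=((h<6)|(h>174))&(s>150)&(v>60)&(W[...,2]>.2)&(W[...,2]<.23)
p=W[m].astype(np.float32); print(len(p),np.median(p,0) if len(p) else 0, cv2.minAreaRect(p[:,:2]) if len(p) else 0, cv2.boxPoints(cv2.minAreaRect(p[:,:2])))
```

```text
[0.64877958 0.27546282 0.3999841 ]Traceback (most recent call last):
  File "<stdin>", line 6, in <module>
cv2.error: OpenCV(4.12.0) /io/opencv/modules/imgproc/src/convhull.cpp:143: error: (-215:Assertion failed) total >= 0 && (depth == CV_32F || depth == CV_32S) in function 'convexHull'
```

View pics/w1.png

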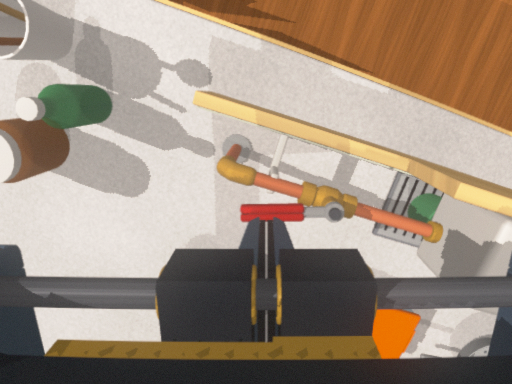

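The lever is at (241–303, 204–221) with the hub at (336,212), and it lies perpendicular to tool x. The mask came back empty, so I'll intersect those pixels with the lever's height plane.

Run:
```python
from h import *
im,W=pts('wrist'); i=camera_info('wrist')
K=np.array([[i['fx'],0,i['cx']],[0,i['fy'],i['cy']],[0,0,1]]);T=np.linalg.inv(np.array(i['camera_from_world']))
def at(u,v,z):
    n=cv2.undistortPoints(np.array([[[u,v]]],float),K,np.array(i['D'],float))[0,0]
    r=T[:3,:3]@np.r_[n,1]; return (T[:3,3]+r*(z-T[2,3])/r[2]).round(4)
print('cam',T[:3,3].round(3),'depthW',W[212,270],W[212,336])
for q in ((336,212,.22),(241,213,.216),(303,212,.216),(270,204,.216),(270,221,.216)): print(q,at(*q))
```

```text
cam [0.722 0.297 0.572] depthW [0.60728611 0.25341803 0.2155501 ] [0.63196258 0.18691112 0.22021189]
(336, 212, 0.22) [0.6311 0.1849 0.22  ]
(241, 213, 0.216) [0.5952 0.2813 0.216 ]
(303, 212, 0.216) [0.6183 0.2177 0.216 ]
(270, 204, 0.216) [0.6153 0.2548 0.216 ]
(270, 221, 0.216) [0.5968 0.2483 0.216 ]
```

Emit:
servo_tool(xyz=[[0, 0, 0.03], [0, 0, 0.03], [0, 0, 0.03], [0, 0, 0.03], [0, 0, 0.03], [0, 0, 0.025], [0, 0, 0.015], [0, 0, 0.005], [0, 0, 0]], dr=[[0, 0, 0], [0, 0, 0], [0, 0, 0], [0, 0, 0], [0, 0, 0], [0, 0, 0], [0, 0, 0], [0, 0, 0], [0, 0, 0]], grip=[0, 0, 0, 0, 0, 0, 0, 0, 0])

```text
time: 3.58
position: [0.6462, 0.2694, 0.2083]
ee_rot: [0.986, 0.164, -0.001, 0.0]
wrist_force: [0.9, 0.1, 0.6]
opening: 0.006
finger_force: 0.0
```

Emit:
servo_tool(xyz=[[0, 0, 0.006], [0, 0, 0.004], [0, 0, 0], [-0.005, 0, 0], [-0.005, 0, 0], [-0.004, 0, 0], [-0.003, 0, 0], [-0.002, 0, 0], [-0.002, 0, 0], [0, 0, 0]], dr=[[0, 0, 0], [0, 0, 0], [0, 0, 0], [0, 0, 0], [0, 0, 0], [0, 0, 0], [0, 0, 0], [0, 0, 0], [0, 0, 0], [0, 0, 0]], grip=[0, 0, 0, 0, 0, 0, 0, 0, 0, 0])

```text
time: 4.42
position: [0.6279, 0.2647, 0.1995]
ee_rot: [0.986, 0.165, 0.001, -0.001]
wrist_force: [3.8, 3.0, -0.3]
opening: 0.002
finger_force: 2.2
```

Emit:
servo_tool(xyz=[[-0.0053, -0.0016, 0], [-0.0053, -0.0016, 0], [-0.0053, -0.0016, 0], [-0.0053, -0.0016, 0], [-0.0053, -0.0016, 0], [-0.0053, -0.0016, 0], [-0.0053, -0.0016, 0], [0, 0, 0]], dr=[[0, 0, -0.07], [0, 0, -0.07], [0, 0, -0.07], [0, 0, -0.07], [0, 0, -0.07], [0, 0, -0.07], [0, 0, -0.07], [0, 0, 0]], grip=[0, 0, 0, 0, 0, 0, 0, 0])

```text
time: 5.08
position: [0.5903, 0.2544, 0.1996]
ee_rot: [0.917, 0.4, 0.001, 0.0]
wrist_force: [2.7, 0.7, 0.2]
opening: 0.003
finger_force: 1.2
```

Emit:
servo_tool(xyz=[[-0.0053, -0.0016, 0], [-0.0053, -0.0016, 0], [-0.0053, -0.0016, 0], [-0.0053, -0.0016, 0], [-0.0053, -0.0016, 0], [-0.0053, -0.0016, 0], [-0.0053, -0.0016, 0], [-0.0053, -0.0016, 0], [-0.0053, -0.0016, 0], [0, 0, 0]], dr=[[0, 0, -0.07], [0, 0, -0.07], [0, 0, -0.07], [0, 0, -0.07], [0, 0, -0.07], [0, 0, -0.07], [0, 0, -0.07], [0, 0, -0.07], [0, 0, -0.07], [0, 0, 0]], grip=[0, 0, 0, 0, 0, 0, 0, 0, 0, 0])

```text
time: 5.92
position: [0.5561, 0.2194, 0.1995]
ee_rot: [0.748, 0.663, 0.001, -0.0]
wrist_force: [1.5, 2.0, 0.6]
opening: 0.006
finger_force: 1.1
```

Emit:
servo_tool(xyz=[[-0.0053, -0.0016, 0], [-0.0053, -0.0016, 0], [-0.002, 0, 0], [0, 0, 0], [0, 0, 0]], dr=[[0, 0, -0.07], [0, 0, -0.07], [0, 0, 0], [0, 0, 0], [0, 0, 0]], grip=[0, 0, 0, 0, 0])

```text
time: 6.33
position: [0.5533, 0.2149, 0.1998]
ee_rot: [0.701, 0.713, 0.007, -0.004]
wrist_force: [3.2, 21.1, -2.2]
opening: 0.006
finger_force: 10.3
```

Emit:
servo_tool(xyz=[[0, 0, 0], [0.005, 0, 0], [0.01, 0, 0], [0.015, 0, 0], [0, 0, -0.02], [0, 0, -0.035], [0, 0, -0.035], [0, 0, -0.035], [0, 0, -0.035], [0, 0, -0.02], [0, 0, 0], [0, 0, 0]], dr=[[0, 0, 0], [0, 0, 0], [0, 0, 0], [0, 0, 0], [0, 0, 0], [0, 0, 0], [0, 0, 0], [0, 0, 0], [0, 0, 0], [0, 0, 0], [0, 0, 0], [0, 0, 0]], grip=[0, 0, 0, 0, 0, 0, 0, 0, 0, 0, 0, 0])

```text
time: 7.33
position: [0.5513, 0.2373, 0.3795]
ee_rot: [0.7, 0.714, 0.0, 0.0]
wrist_force: [0.3, -0.5, -1.5]
opening: 0.001
finger_force: 0.0
```

```bash
python3 - <<'E'
from h import *
o=observe();print(o['position'],o['time'])
for n in ('top','side'):
    im,W=pts(n); cv2.imwrite(f'pics/{n}2.png',im)
    hsv=cv2.cvtColor(im,cv2.COLOR_BGR2HSV); h,s,v=hsv[...,0],hsv[...,1],hsv[...,2]
    m=((h<6)|(h>174))&(s>150)&(v>60)&(W[...,2]>.19)&(W[...,2]<.23)&(W[...,0]>.4)&(W[...,1]>.1)
    p=W[m].astype(np.float32); print(n,len(p))
    if len(p)>10:
        l=cv2.fitLine(p[:,:2].copy(),cv2.DIST_HUBER,0,.001,.001).ravel(); print(l.round(4),np.percentile(p,3,0),np.percentile(p,97,0))
E
python3 -c "
import cv2,numpy as np
a=cv2.imread('pics/top2.png')[100:250,120:320];b=cv2.imread('pics/side2.png')[120:270,130:330]
cv2.imwrite('pics/c2.png',cv2.resize(np.hstack([a,b]),(800,300)))"
```

```text
[0.55132816 0.23732443 0.37953488] 7.3333
top 119
[0.9993 0.0381 0.5724 0.1888] [0.53257847 0.18153355 0.21082173] [0.5932901  0.19502133 0.21857558]
side 227
[0.9985 0.054  0.5601 0.1952] [0.52958494 0.18241686 0.20766161] [0.59408075 0.19920833 0.2181094 ]
```

View pics/c2.png

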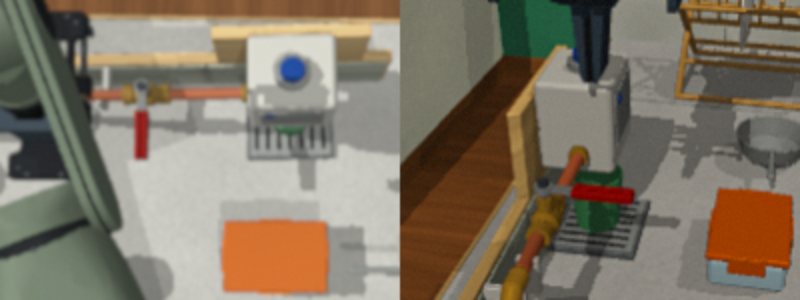

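The lever is square across the pipe: the fit gives about 1.57 rad relative to the board, and the crop shows it at (141,135). Now the button.

Emit:
servo_tool(xyz=[[-0.032, 0.0105, 0], [-0.032, 0.0105, 0], [-0.032, 0.0105, 0], [-0.032, 0.0105, 0], [-0.032, 0.0105, 0], [-0.032, 0.0105, 0], [-0.032, 0.0105, 0], [-0.032, 0.0105, 0], [0, 0, 0], [0, 0, 0.02], [0, 0, 0.02], [0, 0, 0.015], [0, 0, 0], [0, 0, 0]], dr=[[0, 0, 0], [0, 0, 0], [0, 0, 0], [0, 0, 0], [0, 0, 0], [0, 0, 0], [0, 0, 0], [0, 0, 0], [0, 0, 0], [0, 0, 0], [0, 0, 0], [0, 0, 0], [0, 0, 0], [0, 0, 0]], grip=[0, 0, 0, 0, 0, 0, 0, 0, 0, 0, 0, 0, 0, 0])

```text
time: 8.6
position: [0.6397, -0.017, 0.3219]
ee_rot: [0.7, 0.714, -0.002, -0.002]
wrist_force: [0.2, -0.6, 0.9]
opening: 0.004
finger_force: 0.0
```

Emit:
servo_tool(xyz=[[0, 0, 0.01], [0, 0, 0.01], [0, 0, 0.007], [0, 0, 0.003], [0, 0, 0.003], [0, 0, 0.003], [0, 0, 0.003], [0, 0, 0.003], [0, 0, 0.002], [0, 0, 0], [0, 0, 0]], dr=[[0, 0, 0], [0, 0, 0], [0, 0, 0], [0, 0, 0], [0, 0, 0], [0, 0, 0], [0, 0, 0], [0, 0, 0], [0, 0, 0], [0, 0, 0], [0, 0, 0]], grip=[0, 0, 0, 0, 0, 0, 0, 0, 0, 0, 0])

```text
time: 9.52
position: [0.6406, -0.0173, 0.2816]
ee_rot: [0.7, 0.714, 0.001, 0.001]
wrist_force: [-2.4, 0.6, 6.7]
opening: 0.004
finger_force: 3.3
```

Emit:
servo_tool(xyz=[[0, 0, 0.002], [0, 0, 0.001], [0, 0, 0], [0, 0, 0], [0, 0, 0]], dr=[[0, 0, 0], [0, 0, 0], [0, 0, 0], [0, 0, 0], [0, 0, 0]], grip=[0, 0, 0, 0, 0])

```text
time: 9.93
position: [0.6407, -0.0173, 0.2812]
ee_rot: [0.7, 0.714, 0.002, 0.002]
wrist_force: [-4.6, 0.3, 15.6]
opening: 0.006
finger_force: 7.5
```

Fully in: the force rose to 15.6 N with almost no further travel. I'll hold for about 2 s here.

Emit:
servo_tool(xyz=[[0, 0, 0], [0, 0, 0], [0, 0, 0], [0, 0, 0], [0, 0, 0], [0, 0, 0], [0, 0, 0], [0, 0, 0], [0, 0, 0], [0, 0, 0], [0, 0, 0], [0, 0, 0], [0, 0, 0], [0, 0, 0], [0, 0, 0], [0, 0, 0], [0, 0, 0], [0, 0, 0], [0, 0, 0], [0, 0, 0]], dr=[[0, 0, 0], [0, 0, 0], [0, 0, 0], [0, 0, 0], [0, 0, 0], [0, 0, 0], [0, 0, 0], [0, 0, 0], [0, 0, 0], [0, 0, 0], [0, 0, 0], [0, 0, 0], [0, 0, 0], [0, 0, 0], [0, 0, 0], [0, 0, 0], [0, 0, 0], [0, 0, 0], [0, 0, 0], [0, 0, 0]], grip=[0, 0, 0, 0, 0, 0, 0, 0, 0, 0, 0, 0, 0, 0, 0, 0, 0, 0, 0, 0])

```text
time: 11.6
position: [0.6407, -0.0173, 0.2812]
ee_rot: [0.7, 0.714, 0.002, 0.002]
wrist_force: [-4.5, 0.0, 14.9]
opening: 0.005
finger_force: 7.5
```

Emit:
servo_tool(xyz=[[0, 0, 0], [0, 0, 0], [0, 0, 0], [0, 0, 0], [0, 0, -0.005], [0, 0, -0.01], [0, 0, -0.02], [0, 0, -0.03], [0, 0, -0.03], [0, 0, -0.02], [0, 0, 0], [0, 0, 0], [0, 0, 0], [0, 0, 0]], dr=[[0, 0, 0], [0, 0, 0], [0, 0, 0], [0, 0, 0], [0, 0, 0], [0, 0, 0], [0, 0, 0], [0, 0, 0], [0, 0, 0], [0, 0, 0], [0, 0, 0], [0, 0, 0], [0, 0, 0], [0, 0, 0]], grip=[0, 0, 0, 0, 0, 0, 0, 0, 0, 0, 0, 0, 0, 0])

```text
time: 12.77
position: [0.6402, -0.0173, 0.39]
ee_rot: [0.7, 0.714, -0.001, -0.001]
wrist_force: [0.1, -0.2, 0.0]
opening: 0.008
finger_force: 0.0
```

Run:
```python
from h import *
o=observe();print(o['time'],o['position'],o['wrist_force'])
im,W=pts('side'); cv2.imwrite('pics/s3.png',im)
hsv=cv2.cvtColor(im,cv2.COLOR_BGR2HSV); h,s,v=hsv[...,0],hsv[...,1],hsv[...,2]
m=(h>100)&(h<125)&(s>130)&(v>60)&(W[...,2]>.27); m[:130]=0;m[160:]=0
print('button z',np.nanmedian(W[m],0),m.sum())
m=((h<6)|(h>174))&(s>150)&(v>60)&(W[...,2]>.19)&(W[...,2]<.23)&(W[...,0]>.4)&(W[...,1]>.1)
print('lever',cv2.fitLine(W[m][:,:2].astype(np.float32),cv2.DIST_HUBER,0,.001,.001).ravel())
```

```text
12.7667 [ 0.64023016 -0.01734163  0.38997292] [ 0.11959778 -0.1663463   0.03046928]
button z [ 0.63830561 -0.01020369  0.28799888] 83
lever [0.9972966  0.07348157 0.55860436 0.19575346]
```

View pics/s3.png

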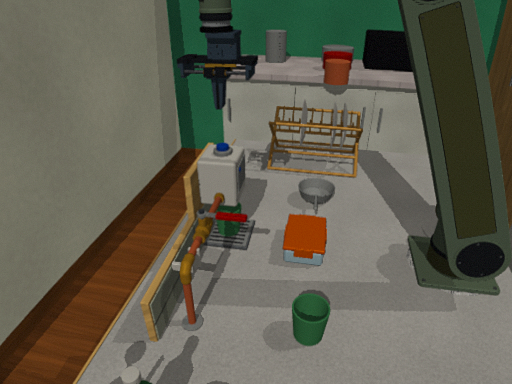

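The lever is shut at (232,217), the button is out at (222,147), and the cups, strainer and box haven't moved. The gripper is clear, so I'm handing in.

```bash
python3 -c "from bench import *; print(close_job())"
```

```text
the job is handed in; nothing more can be done
None
```

I pushed the valve lever square to its stop, then held the button fully in for about 2 s and let it out; the cups, strainer and lunch box look unmoved, and the job is handed in (no verdict was returned).

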